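# Take out the lamp filter and set the iris

### The arm

A 6-joint arm with a two-finger parallel gripper is mounted at the origin on the work surface. World frame = base frame: x ahead of the robot, y to its left, z up, the work surface at z = 0. Lengths are in m, angles in rad, forces in N, time in s.
With the tool pointing down it reaches from about 0.35 to 0.85 m from the base axis. Payload 8.1 kg.
Tool frame: the origin (TCP) lies at the very end of the fingers, on their centre line; the grasp point (between the pads) lies 19 mm behind it; x points along the fingers, y is the direction in which the jaws open and shut, and the axes are right-handed (so a half turn about x gives the same grasp; the last joint's range is limited). The gripper opens to 93 mm and grips with 3 to 60 N. Pads are 15 mm wide; open, the fingers measure 128 mm over their backs; the gripper's body (75 mm by 188 mm) begins 65 mm behind the grasp point.
Start: joints at [-1.209, 0.13, 1.488, -0, 1.523, -0.085], TCP at [0.259, -0.541, 0.219] pointing down, gripper open.
Joint ranges: [-2.96, 2.96], [-0.89, 2.26], [0.02, 2.5], [-1.34, 4.48], [0, 2.73], [-2.66, 2.66]. Speed limits (rad/s): [2.39, 2.39, 2.79, 3.14, 3.14, 3.14].

### API

Orientations are given as a rotation vector (axis times angle).
In Python, from plant import * gives the robot as it stands. The module is installed in compiled form; this text tells all that it offers.
- The arm moves only by the tool apply_moves, never from a script. Its argument "series" is a list of rows, each an object with "jaw": the gripper's target within -1 to 1 (shut at 1, half-way at 0, fully open at -1); "linear": the shift along the tool's x, y, z normalised to -1 to 1, where 1 is 0.6 m, a list of three; "roll": the turn about the tool's x normalised to -1 to 1, where 1 is 30 degrees. A call has 1 to 20 rows; each row is the pose to reach, as a shift and turn from the pose measured when the call began, along the tool's axes at that moment; what a row does not reach only later rows make up. A row lasts 1/8 s, in which the tool goes at most 62.5 mm and 10.7 degrees, less where a joint would pass 70% of its speed; a pose out of reach is approached as far as the arm can. A call with a number of a shift or a turn outside -1 to 1 is refused whole. A call with a gripper value outside its range is refused whole. The fingers move at their own pace and stop on an object; "force" is the grip in N (left out, the last holds). Time passes only in rows, so rows that repeat a pose let the fingers close. It gives the time, the measured TCP pose, the force and the opening at its end, in the units of the state.
- read_state(): the state, without advancing time (a new reading comes with each control period).
- read_camera(name): name is "scene" or "top" or "wrist"; returns a dict with "pixels" (420x560x3 uint8, blue, green, red), "intrinsics" (3x3 intrinsics, pixels), "rvec" (rotation vector, rad) and "tvec" (3), from world to camera coordinates, as OpenCV has them; the wrist camera has in their place "tool_from_camera" (4x4, takes a point from camera to tool coordinates, whose origin is the TCP and whose axes are the tool frame's). Camera axes: x right, y down, z forward; pixel columns grow to the right and rows downward; lengths in m; the calibration is good to about 2 mm. A picture is of the moment at which its call begins: read the wrist's pose just before it. There is no depth.
- close_job(): hands the job in, once; it reports no verdict.
The state is a dict: "t": time; "q": joint angles; "dq": joint speeds; "joint_torque": joint torques, N m; "tool_pos": TCP position; "orientation": TCP orientation; "force": force on the tool from outside, world axes, zero at the start; "wrist_torque": the same for the moment, N m; "opening": finger opening in m.
Only numpy, scipy, OpenCV 4.12 (cv2) and the standard library are available. Lean on these libraries where they do the work, as an engineer would, in place of code of your own. Each camera call takes 0.05 s, during which the arm holds its last target. There are 200 camera calls.

### The job

Take the filter cassette out of the lamp house: push it in until it springs out, pull it free and stand it upright in the empty bay of the rack. Then turn the slim iris ring on the barrel until its lug stands over the index tooth of the ring below, without touching the fixed rings on either side of it, and let go. Leave everything else where it is.

Things in the scene. Friction and masses are not known exactly. Their poses are not given: they have to be found in the camera images.
- lamp_house: White lamp house, fixed: sloped face 130 mm up the slope by 210 mm wide, tilted 28 degrees, looking up and towards this body's -x. Origin on the table under the face's centre, z up; the face's centre is 100 mm up. On the face, across it: the iris barrel at y = -55 mm, the cassette slot at y = +60 mm.
- slot: Mouth of the cassette slot. Origin: centre of the mouth, on the sloped face. z: out of the slot, normal to the face (28 degrees from vertical); x: up the slope; y: across it, away from the barrel. The opening is 26 mm (x) by 58 mm (y), in the flat face, which extends 65 mm either way in x.
- cassette_centre (a point): Centre of the filter cassette: loose black slab 24 (x) by 56 (y) by 70 (z) mm, about 130 g, axes parallel to the slot's while in it. It starts latched, its centre 25 mm below the mouth, only its top 10 mm standing out. A hidden catch holds it against pulling.
- cassette: The same cassette, origin at its underside. Pushed in along the slot's -z by 5 to 7 mm (5 to 7 N; it bottoms at 8 mm) the catch lets go; once the push is withdrawn a damped spring lifts it in about half a second until 32 mm stand out of the mouth. It then sits loosely and can be pinched across its 24 mm thickness and drawn out along the slot's z.
- free_bay (a point): Centre of the inner floor (at its surface) of the empty bay of the aluminium rack, axes of the rack. Rack: 55 (x) by 180 (y) mm, 38 mm high, fixed, upright, left or right of the lamp house; two bays side by side along y, each 45 (x) by about 83 (y) mm inside, walls rising 33 mm above the floor. The other bay, 90 mm away in +y, holds the spare cassette.
- spare_centre (a point): Centre of the spare cassette, the same size, standing loose in the rack's other bay, its 24 mm thickness along the rack's x. Bystander.
- rear_ring: Fixed aluminium ring at the foot of the barrel: radius 36 mm, 26 mm high, with an index tooth 10 mm wide reaching to radius 46 mm on its +x (uphill) side, its top also 26 mm above the face. Origin on the barrel's axis at the sloped face; z along the axis, out of the face (28 degrees from vertical); x towards the tooth. Not to be touched.
- front_ring: Fixed aluminium ring with the lens at the top of the barrel: radius 24 mm, from 47 to 65 mm above the face; same origin and axes as rear_ring. Not to be touched.
- iris (a joint): Angle of the slim black ribbed ring between the fixed rings: radius 30 mm, 28 to 46 mm above the face, same axis; one lug. 0 = lug over the index tooth; positive = counter-clockwise seen from the lens end (about rear_ring's +z; 1.57 = lug towards rear_ring's +y). Stops at -0.6 and 2.6, starts at 0.9 to 2.2, friction 0.12 N m, stays where left.
- iris_lug (a point): Outer face of the iris ring's lug (10 mm wide, 31 to 43 mm above the face), 43 mm from the axis and 37 mm above the face; its axes turn with the ring, x radially outward.
- case: Grey flat case, 85 by 180 by 28 mm, loose, on the other side of the lamp house from the rack. Bystander; origin at its underside, as for all bystanders.
- bottle: White plastic bottle, 48 mm across, 110 mm tall, standing. Bystander.
- beaker: Glass cup, 64 mm across, 75 mm tall, standing. Bystander.
- dish_a: Flat glass dish, 90 mm across, 15 mm high. Bystander.
- dish_b: Flat glass dish, 90 mm across, 15 mm high. Bystander.
- calliper: Steel calliper lying flat, 180 mm long. Bystander.
- driver: Screwdriver with a blue handle lying flat, 170 mm long. Bystander.
Things that resemble listed ones, but are neither listed nor needed, are in the scene too. Leave any green or turquoise look-alike of the cassette alone.

How it is judged:
On the way, in this order (a step that is already met when the one before it is completed fails the run):
1. the cassette has been pushed in and has sprung out of its latch (z of cassette_centre in the frame of slot above -0.008 m), for 0.1 s.
2. the cassette stands upright in the free bay, released (horizontal distance between cassette_centre and free_bay below 0.02 m and z of cassette_centre in the frame of free_bay below 0.042 m and angle between cassette_centre's own z axis and vertical below 0.15 rad and contact force between the fingers and cassette below 0.1 N and linear speed of cassette below 0.02 m/s), for 0.2 s.
3. the iris ring's lug stands over the index tooth (value of joint iris between -0.09 and 0.09 rad and velocity of joint iris between -0.05 and 0.05 rad/s), for 0.2 s.
At the end, for the whole second after the job is handed in: The cassette stands released and still in the free bay, within 20 mm of its centre, upright within 0.15 rad; the iris ring is at rest within 0.09 rad (5 degrees) of the index tooth (all of step 2 and all of step 3); the robot touches nothing.
It fails at once if the rear ring of the barrel is touched (contact force between any of the fingers, the arm and rear_ring above 1 N).
It fails at once if the front ring of the barrel is touched (contact force between any of the fingers, the arm and front_ring above 1 N).
It fails at once if a bystander or the spare cassette is shifted by more than 25 mm (distance of any of spare_centre, case, bottle, beaker, dish_a, dish_b, calliper, driver from where it was at the start of the episode above 0.025 m).
It also fails if it takes over 72 s, if anything falls off the work surface, if the arm or the gripper's body presses on something with over 40 N, if the wrist force passes 120 N, or if a joint passes its speed limit or range.

## Working session

There is one attempt and no reset: what is moved stays moved. The work goes in short steps, Python scripts to look and compute and a tool call to move; the robot and the scene stay as the last step left them, time stands still between calls to the robot, and variables do not carry over. Pictures are saved under pics/ and viewed, about 8 in all and at most 12, crops included, and the job is handed in when it is done.

Besides the shell and the picture viewer there is one more tool, called after "Call:" by a JSON object that holds its "name" and its "arguments". apply_moves: Moves the arm, as the interface text tells. Its arguments: {"type":"object","properties":{"series":{"type":"array"},"force":{"type":"number"}},"required":["series"]}

```bash
mkdir -p pics
cat > h.py <<'E'
from plant import *
import numpy as np, cv2
R=lambda v: cv2.Rodrigues(np.array(v,float))[0]
def snap(name,fn):
    s=read_state(); c=read_camera(name); cv2.imwrite('pics/'+fn,c['pixels'])
    K=np.array(c['intrinsics'])
    if name=='wrist':
        T=np.array(c['tool_from_camera']); W=np.eye(4); W[:3,:3]=R(s['orientation']); W[:3,3]=s['tool_pos']
        M=np.linalg.inv(W@T)
    else:
        M=np.eye(4); M[:3,:3]=R(np.ravel(c['rvec'])); M[:3,3]=np.ravel(c['tvec'])
    np.savez('pics/'+fn+'.npz',K=K,M=M); return c
def load(fn):
    d=np.load('pics/'+fn+'.npz'); return d['K'],d['M']
def ray(fn,uv):
    K,M=load(fn); d=np.linalg.inv(K)@[uv[0],uv[1],1]; C=-M[:3,:3].T@M[:3,3]; return C,M[:3,:3].T@d
def atz(fn,uv,z):
    C,d=ray(fn,uv); return C+d*(z-C[2])/d[2]
def proj(fn,P):
    K,M=load(fn); p=K@(M[:3,:3]@np.array(P,float)+M[:3,3]); return p[:2]/p[2]
E
python3 - <<'E'
from h import *
a=snap('scene','s0.png');b=snap('top','t0.png')
for f in('s0.png','t0.png'):
    K,M=load(f);print(K[0,0],-M[:3,:3].T@M[:3,3],M[2,:3])
    im=cv2.imread('pics/'+f);cv2.imwrite('pics/L'+f,cv2.resize(im,(800,600)))
s=read_state();print(R(s['orientation']).round(3).tolist(),s['opening'],s['t'])
E
```

```text
492.1845282674466 [ 1.19805291 -0.65256175  1.24437207] [-0.44561991  0.45933972 -0.76839437]
446.16365829520424 [ 0.46529185 -0.01307453  1.14881943] [ 0.07439619  0.01146149 -0.9971629 ]
[[-0.001, 0.432, -0.902], [0.002, -0.902, -0.432], [-1.0, -0.002, -0.0]] 0.0930561548331961 0.1
```

View pics/Lt0.png

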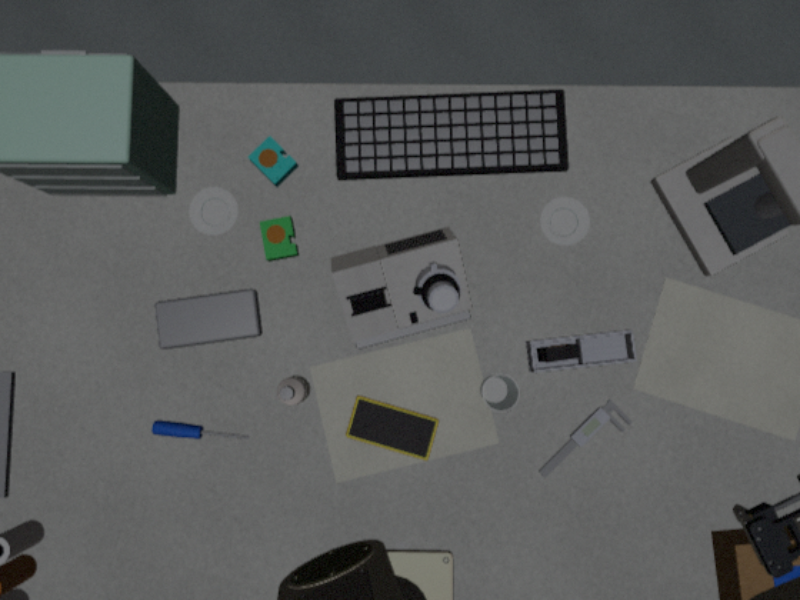

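View pics/Ls0.png

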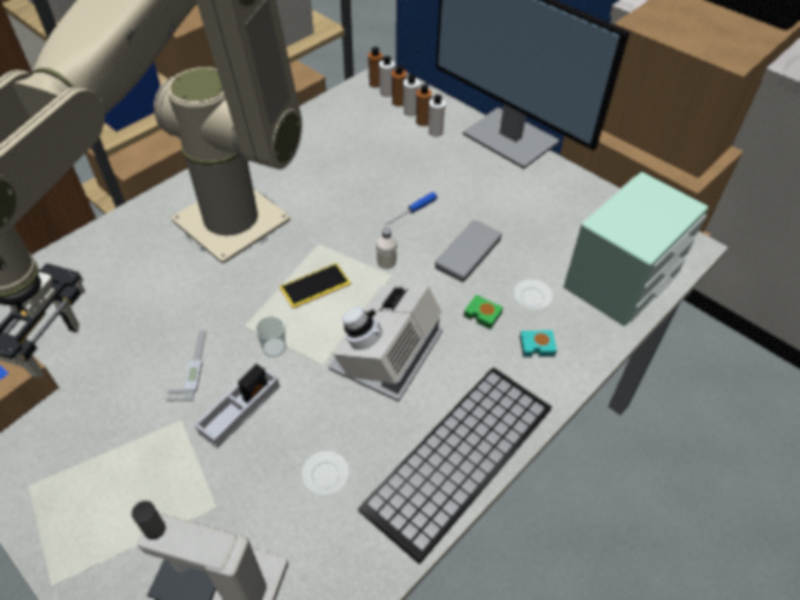

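Run:
```python
from h import *
f='t0.png'
for n,uv,z in [('slot',(370,301),.105),('faceBL',(357,347),.07),('faceBR',(470,320),.07),('rackTL',(527,338),.038),('rackBL',(531,371),.038),('rackTR',(631,331),.038),('rackBR',(634,361),.038),('lens',(443,293),.157),('beaker',(500,392),.04),('bottle',(292,390),.06)]:
    print(n,atz(f,np.array(uv)*.7,z).round(3))
s=read_state()
c=snap('wrist','w0.png');print(c['tool_from_camera'])
im=cv2.imread('pics/t0.png')[150:270,220:460];cv2.imwrite('pics/c0.png',cv2.resize(im,(800,400),interpolation=cv2.INTER_CUBIC))
```

```text
slot [0.536 0.037 0.105]
faceBL [0.461 0.059 0.07 ]
faceBR [ 0.509 -0.131  0.07 ]
rackTL [ 0.48  -0.233  0.038]
rackBL [ 0.423 -0.24   0.038]
rackTR [ 0.494 -0.413  0.038]
rackBR [ 0.443 -0.418  0.038]
lens [ 0.547 -0.079  0.157]
beaker [ 0.386 -0.186  0.04 ]
bottle [0.386 0.169 0.06 ]
[[ 5.83539437e-04 -2.91583526e-01  9.56545193e-01 -1.67299136e-01]
 [ 9.99999671e-01  7.09207044e-04 -3.93861323e-04 -3.49601364e-04]
 [-5.63545116e-04  9.56545109e-01  2.91583843e-01 -8.16219996e-02]
 [ 0.00000000e+00  0.00000000e+00  0.00000000e+00  1.00000000e+00]]
```

View pics/c0.png

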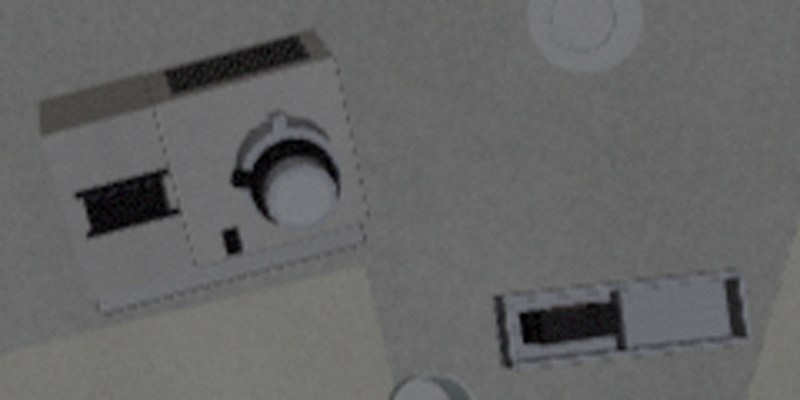

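```bash
cat >> h.py <<'E'
def rel(target,jaw_deg=None,pose=None):
    s=read_state(); Rt=R(s['orientation']); d=Rt.T@(np.array(target)-s['tool_pos'])/.6
    a=0
    if jaw_deg is not None:
        cur=np.degrees(np.arctan2(Rt[1,1],Rt[0,1])); a=-(((jaw_deg-cur)+90)%180-90)/30
    return d.round(4).tolist(),round(a,3)
t=np.radians(28)
def lamp(p,lx,ly,yaw):  # lamp-local point to world
    c,s=np.cos(yaw),np.sin(yaw); return np.array([lx+c*p[0]-s*p[1],ly+s*p[0]+c*p[1],p[2]])
def face(q,y0):  # face-frame (x up slope,y,z normal) about a face point at lamp y=y0
    return np.array([q[0]*np.cos(t)-q[2]*np.sin(t),y0+q[1],.1+q[0]*np.sin(t)+q[2]*np.cos(t)])
E
python3 - <<'E'
from h import *
from scipy.optimize import least_squares
pts=[((.065,.105,0),0,(42,133)),((.065,-.105,0),0,(332,58)),((-.065,.105,0),0,(98,303)),((-.065,-.105,0),0,(362,229)),((0,0,.01),.06,(128,204)),((0,0,.065),-.055,(303,190)),((.046,0,.026),-.055,(279,113))]
def res(x): return np.concatenate([proj('t0.png',lamp(face(q,y0),*x))-(np.array(uv)/3.3333+[220,150]) for q,y0,uv in pts])
r=least_squares(res,[.52,-.03,.25],loss='soft_l1');print(r.x,res(r.x).reshape(-1,2).round(1).tolist())
print('slot',lamp(face((0,0,0),.06),*r.x))
# rack
pr=[((.0275,.09),(497,296)),((.0275,-.09),(741,272)),((-.0275,.09),(508,366)),((-.0275,-.09),(748,338))]
def rr(x):
    o=[]
    for p,uv in pr:
        w=lamp((p[0],p[1],.038),*x); o.append(proj('t0.png',w)-(np.array(uv)/3.3333+[220,150]))
    return np.concatenate(o)
k=least_squares(rr,[.46,-.33,.1]);print('rack',k.x,rr(k.x).round(1),'bay',lamp((0,-.045,.005),*k.x))
print(rel((.52,-.02,.25),np.degrees(r.x[2])+90))
E
```

```text
[ 0.55352168 -0.01889308  0.27242312] [[-0.2, 0.5], [1.1, -0.3], [-2.5, -1.9], [2.3, -2.0], [0.3, 0.9], [-0.4, 1.6], [-0.4, 0.0]]
slot [0.53737772 0.03889422 0.1       ]
rack [ 0.45950659 -0.32743051  0.12011797] [ 0.4 -0.6 -0.6 -1.2 -0.2  0.6  0.4  1.2] bay [ 0.46489891 -0.37210626  0.005     ]
([-0.0527, -0.5948, -0.7671], np.float64(0.333))
```

Call:
{"name": "apply_moves", "arguments": {"series": [{"jaw": -1,"linear": [-0.053,-0.595,-0.767],"roll": 0.333},{"jaw": -1,"linear": [-0.053,-0.595,-0.767],"roll": 0.333},{"jaw": -1,"linear": [-0.053,-0.595,-0.767],"roll": 0.333},{"jaw": -1,"linear": [-0.053,-0.595,-0.767],"roll": 0.333},{"jaw": -1,"linear": [-0.053,-0.595,-0.767],"roll": 0.333},{"jaw": -1,"linear": [-0.053,-0.595,-0.767],"roll": 0.333},{"jaw": -1,"linear": [-0.053,-0.595,-0.767],"roll": 0.333},{"jaw": -1,"linear": [-0.053,-0.595,-0.767],"roll": 0.333},{"jaw": -1,"linear": [-0.053,-0.595,-0.767],"roll": 0.333},{"jaw": -1,"linear": [-0.053,-0.595,-0.767],"roll": 0.333},{"jaw": -1,"linear": [-0.053,-0.595,-0.767],"roll": 0.333},{"jaw": -1,"linear": [-0.053,-0.595,-0.767],"roll": 0.333}]}}

```text
t: 1.65
tool_pos: [0.5195, -0.0206, 0.2499]
orientation: [2.075, 0.286, -2.078]
force: [0.1, -0.8, 0.3]
opening: 0.0932
```

Run:
```python
from h import *
snap('wrist','w1.png')
cv2.imwrite('pics/Lw1.png',cv2.resize(cv2.imread('pics/w1.png'),(800,600),interpolation=cv2.INTER_CUBIC))
x=[.5535,-.0189,.2724]
for q,y0 in [((0,0,.01),.06),((.0,0,.065),-.055),((.046,0,.026),-.055),((.065,.105,0),0),((-.065,-.105,0),0)]:
    print((proj('w1.png',lamp(face(q,y0),*x))/.7).round())
```

```text
[323. 247.]
[517. 308.]
[519. 198.]
[231. 143.]
[556. 308.]
```

View pics/Lw1.png

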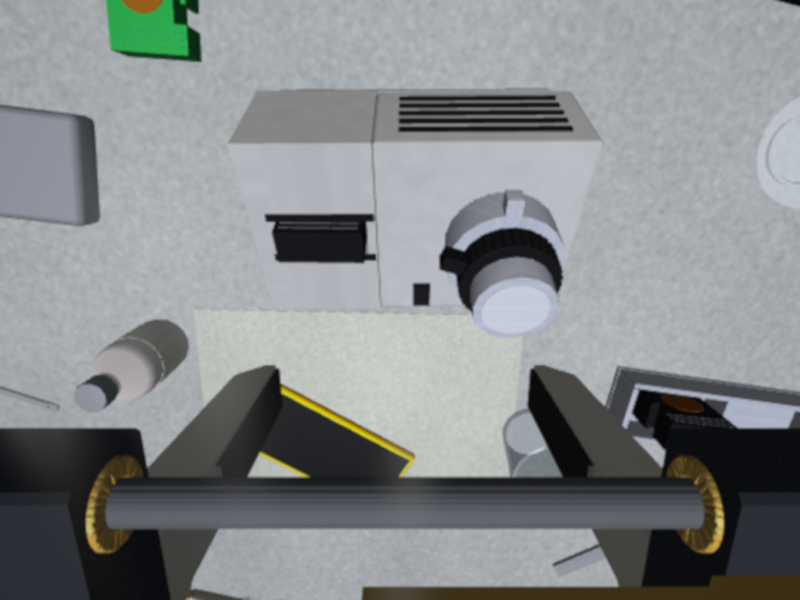

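Run:
```python
from h import *
from scipy.optimize import least_squares
pts=[((.065,.105,0),0,(231,141)),((.065,-.105,0),0,(601,141)),((-.065,.105,0),0,(272,309)),((.046,0,.026),-.055,(514,192)),((0,0,.065),-.055,(515,305)),((0,0,.01),.06,(321,242))]
def res(x): return np.concatenate([proj('w1.png',lamp(face(q,y0),*x))/.7-np.array(uv) for q,y0,uv in pts])
r=least_squares(res,[.52,-.03,.25],loss='soft_l1',f_scale=2);x=r.x;print(x,res(x).reshape(-1,2).round(1).tolist())
np.save('lamp.npy',x)
P=lambda q,y0:(proj('w1.png',lamp(face(q,y0),*x))/.7).round().tolist()
for a in (1.2,1.4,1.6,1.8,2.0): print(a,P((.043*np.cos(a),.043*np.sin(a),.037),-.055),P((.043*np.cos(a),.043*np.sin(a),.043),-.055))
for sx in(-1,1):
  for sy in(-1,1): print(sx,sy,P((.012*sx,.028*sy,.01),.06),P((.013*sx,.029*sy,0),.06))
# push-start pose: tip uphill edge above cassette top
for n,q in [('pre',(-.006,0,.03)),('top',(-.006,0,.01))]: print(n,rel(lamp(face(q,.06),*x),np.degrees(x[2])+90),lamp(face(q,.06),*x))
zs=lamp(face((0,0,1),0),*x)-lamp(face((0,0,0),0),*x);print('slot z',zs, 'in tool',R(read_state()['orientation']).T@zs)
```

```text
[ 0.55453127 -0.01656331  0.27685893] [[-4.1, 0.0], [2.5, -1.6], [0.5, -2.6], [1.9, 2.8], [-0.8, -0.3], [-1.0, 2.9]]
1.2 [441.0, 252.0] [442.0, 258.0]
1.4 [436.0, 263.0] [437.0, 269.0]
1.6 [435.0, 274.0] [435.0, 280.0]
1.8 [436.0, 284.0] [436.0, 291.0]
2.0 [440.0, 294.0] [440.0, 301.0]
-1 -1 [365.0, 259.0] [367.0, 251.0]
-1 1 [280.0, 260.0] [281.0, 251.0]
1 -1 [363.0, 229.0] [365.0, 219.0]
1 1 [272.0, 230.0] [274.0, 219.0]
pre ([0.2105, -0.0908, -0.0255], np.float64(-0.01)) [0.51948739 0.03585407 0.1236716 ]
top ([0.24, -0.0908, -0.0412], np.float64(-0.01)) [0.52851926 0.03842053 0.10601265]
slot z [-0.4515935  -0.12832327  0.88294759] in tool [-0.8826015   0.00138211  0.47011986]
```

Call:
{"name": "apply_moves", "arguments": {"series": [{"jaw": 1,"linear": [0,-0.091,-0.0225],"roll": -0.01},{"jaw": 1,"linear": [0,-0.091,-0.0225],"roll": -0.01},{"jaw": 1,"linear": [0.1,-0.091,-0.0225],"roll": -0.01},{"jaw": 1,"linear": [0.18,-0.091,-0.0225],"roll": -0.01},{"jaw": 1,"linear": [0.212,-0.091,-0.0225],"roll": -0.01},{"jaw": 1,"linear": [0.212,-0.091,-0.0225],"roll": -0.01},{"jaw": 1,"linear": [0.212,-0.091,-0.0225],"roll": -0.01},{"jaw": 1,"linear": [0.212,-0.091,-0.0225],"roll": -0.01}], "force": 20}}

```text
t: 2.7
tool_pos: [0.5193, 0.0353, 0.1252]
orientation: [2.077, 0.289, -2.071]
force: [0.5, 0.3, -0.2]
opening: 0.0177
```

Run:
```python
from h import *
x=np.load('lamp.npy')
snap('wrist','w2.png');snap('scene','s2.png')
print(read_state()['force'],read_state()['opening'])
a=cv2.resize(cv2.imread('pics/w2.png'),(560,420));b=cv2.imread('pics/s2.png')[170:290,210:330]
cv2.imwrite('pics/m2.png',np.hstack([a[:,130:430],cv2.resize(b,(420,420),interpolation=cv2.INTER_CUBIC)]))
for z in (.014,.008):print(rel(lamp(face((-.008,0,z),.06),*x)))
```

```text
[0.14880766 0.27019755 0.31912928] 0.009671917122437302
([0.0263, -0.0003, -0.0109], 0)
([0.0351, -0.0003, -0.0156], 0)
```

View pics/m2.png

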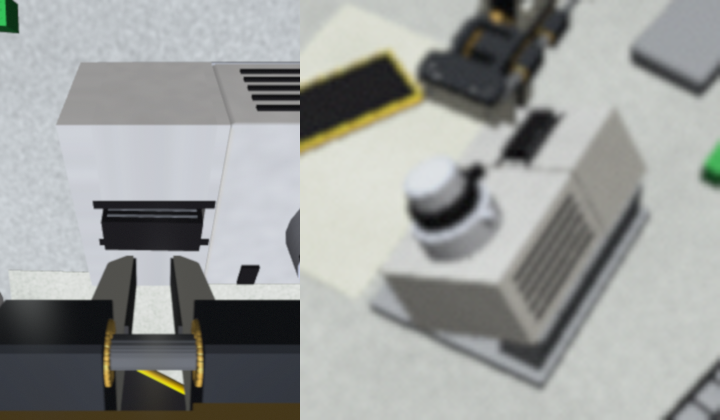

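Call:
{"name": "apply_moves", "arguments": {"series": [{"jaw": 1,"linear": [0.0147,0,-0.0078],"roll": 0},{"jaw": 1,"linear": [0.0206,0,-0.011],"roll": 0},{"jaw": 1,"linear": [0.0235,0,-0.0125],"roll": 0},{"jaw": 1,"linear": [0.0265,0,-0.0141],"roll": 0},{"jaw": 1,"linear": [0.0265,0,-0.0141],"roll": 0},{"jaw": 1,"linear": [0.0265,0,-0.0141],"roll": 0}]}}

```text
t: 3.55
tool_pos: [0.5269, 0.0377, 0.1087]
orientation: [2.075, 0.289, -2.072]
force: [-2.7, -1.4, 3.8]
opening: 0.0006
```

Call:
{"name": "apply_moves", "arguments": {"series": [{"jaw": 1,"linear": [0.0015,0,-0.0008],"roll": 0},{"jaw": 1,"linear": [0.003,0,-0.0016],"roll": 0},{"jaw": 1,"linear": [0.003,0,-0.0016],"roll": 0},{"jaw": 1,"linear": [0.003,0,-0.0016],"roll": 0}]}}

```text
t: 4.05
tool_pos: [0.5279, 0.038, 0.1068]
orientation: [2.075, 0.289, -2.072]
force: [-1.8, -2.0, 4.3]
opening: 0.0004
```

Call:
{"name": "apply_moves", "arguments": {"series": [{"jaw": 1,"linear": [0.0015,0,-0.0008],"roll": 0},{"jaw": 1,"linear": [0.0022,0,-0.0012],"roll": 0},{"jaw": 1,"linear": [0.0022,0,-0.0012],"roll": 0},{"jaw": 1,"linear": [0.0022,0,-0.0012],"roll": 0}]}}

```text
t: 4.55
tool_pos: [0.5285, 0.0381, 0.1055]
orientation: [2.075, 0.289, -2.072]
force: [-2.5, -2.1, 4.5]
opening: 0.0001
```

Call:
{"name": "apply_moves", "arguments": {"series": [{"jaw": 1,"linear": [0.0015,0,-0.0008],"roll": 0},{"jaw": 1,"linear": [0.0022,0,-0.0012],"roll": 0},{"jaw": 1,"linear": [0.0022,0,-0.0012],"roll": 0}]}}

```text
t: 4.92
tool_pos: [0.5292, 0.0384, 0.1041]
orientation: [2.075, 0.289, -2.072]
force: [-1.8, -2.2, 4.7]
opening: 0.0006
```

Call:
{"name": "apply_moves", "arguments": {"series": [{"jaw": 1,"linear": [0.0012,0,-0.0006],"roll": 0},{"jaw": 1,"linear": [0.0012,0,-0.0006],"roll": 0},{"jaw": 1,"linear": [-0.02,0,0.0104],"roll": 0},{"jaw": 1,"linear": [-0.06,0,0.032],"roll": 0},{"jaw": -1,"linear": [-0.1,0,0.053],"roll": 0},{"jaw": -1,"linear": [-0.13,0,0.053],"roll": 0},{"jaw": -1,"linear": [-0.13,0,0.053],"roll": 0},{"jaw": -1,"linear": [-0.13,0,0.053],"roll": 0}]}}

```text
t: 5.92
tool_pos: [0.4984, 0.0298, 0.1813]
orientation: [2.075, 0.29, -2.073]
force: [-0.0, -0.8, -0.5]
opening: 0.0362
```

Run:
```python
from h import *
x=np.load('lamp.npy')
snap('wrist','w3.png');print(read_state()['opening'])
cv2.imwrite('pics/m3.png',cv2.resize(cv2.imread('pics/w3.png'),(700,525)))
for z in (.01,.032):
  print(z,[(proj('w3.png',lamp(face((.012*a,.028*b,z),.06),*x))*1.25).round().tolist() for a,b in((1,1),(1,-1),(-1,-1),(-1,1))])
```

```text
0.03992466427701586
0.01 [[304.0, 206.0], [405.0, 206.0], [402.0, 239.0], [307.0, 239.0]]
0.032 [[300.0, 231.0], [409.0, 231.0], [405.0, 265.0], [304.0, 265.0]]
```

View pics/m3.png

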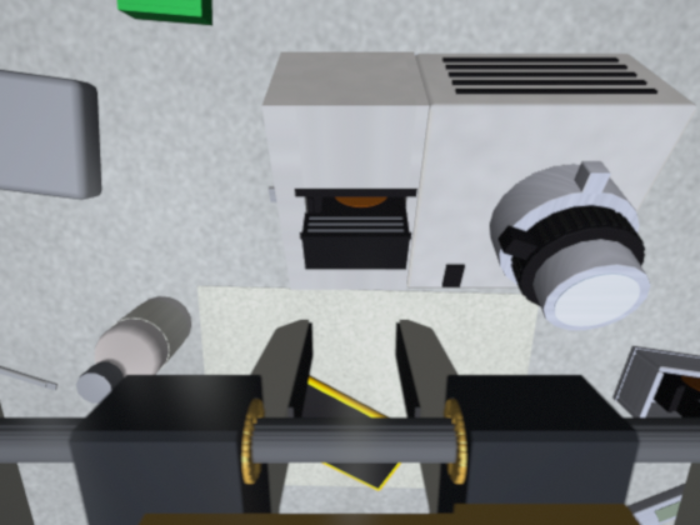

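Run:
```python
from h import *
x=np.load('lamp.npy')
g=lamp(face((0,0,.026),.06),*x)-[0,0,.019];print(g)
print(rel(g+[0,0,.06],np.degrees(x[2])+90),rel(g))
```

```text
[0.52638971 0.03781541 0.10395664]
([0.0282, 0.0, -0.049], np.float64(-0.0)) ([0.1282, 0.0001, -0.049], 0)
```

Call:
{"name": "apply_moves", "arguments": {"series": [{"jaw": -0.6,"linear": [0.0,0,-0.049],"roll": 0},{"jaw": -0.6,"linear": [0.0,0,-0.049],"roll": 0},{"jaw": -0.6,"linear": [0.0,0,-0.049],"roll": 0},{"jaw": -0.6,"linear": [0.0,0,-0.049],"roll": 0},{"jaw": -0.6,"linear": [0.05,0,-0.049],"roll": 0},{"jaw": -0.6,"linear": [0.09,0,-0.049],"roll": 0},{"jaw": -0.6,"linear": [0.115,0,-0.049],"roll": 0},{"jaw": -0.6,"linear": [0.128,0,-0.049],"roll": 0},{"jaw": -0.6,"linear": [0.128,0,-0.049],"roll": 0}]}}

```text
t: 7.1
tool_pos: [0.5263, 0.0379, 0.104]
orientation: [2.073, 0.29, -2.074]
force: [0.0, 0.4, 0.6]
opening: 0.0747
```

Close on the 56 mm sides.

Call:
{"name": "apply_moves", "arguments": {"series": [{"jaw": 1,"linear": [0,0,0],"roll": 0},{"jaw": 1,"linear": [0,0,0],"roll": 0},{"jaw": 1,"linear": [0,0,0],"roll": 0},{"jaw": 1,"linear": [0,0,0],"roll": 0},{"jaw": 1,"linear": [0,0,0],"roll": 0},{"jaw": 1,"linear": [0,0,0],"roll": 0}], "force": 15}}

```text
t: 7.85
tool_pos: [0.5269, 0.0378, 0.1047]
orientation: [2.075, 0.29, -2.072]
force: [0.7, 0.2, 5.7]
opening: 0.0557
```

Call:
{"name": "apply_moves", "arguments": {"series": [{"jaw": 1,"linear": [-0.0074,0,0.0039],"roll": 0},{"jaw": 1,"linear": [-0.0147,0,0.0078],"roll": 0},{"jaw": 1,"linear": [-0.0221,0,0.0118],"roll": 0},{"jaw": 1,"linear": [-0.0294,0,0.0157],"roll": 0},{"jaw": 1,"linear": [-0.0368,0,0.0196],"roll": 0},{"jaw": 1,"linear": [-0.0441,0,0.0235],"roll": 0},{"jaw": 1,"linear": [-0.0515,0,0.0274],"roll": 0},{"jaw": 1,"linear": [-0.0588,0,0.0313],"roll": 0},{"jaw": 1,"linear": [-0.0662,0,0.0353],"roll": 0},{"jaw": 1,"linear": [-0.0735,0,0.0392],"roll": 0},{"jaw": 1,"linear": [-0.0882,0,0.047],"roll": 0},{"jaw": 1,"linear": [-0.13,0,0.047],"roll": 0},{"jaw": 1,"linear": [-0.18,0,0.047],"roll": 0},{"jaw": 1,"linear": [-0.18,0,0.047],"roll": 0},{"jaw": 1,"linear": [-0.18,0,0.047],"roll": 0}]}}

```text
t: 9.72
tool_pos: [0.4993, 0.03, 0.2118]
orientation: [2.074, 0.29, -2.073]
force: [0.6, 0.9, -2.9]
opening: 0.0561
```

Run:
```python
from h import *
snap('scene','s4.png');snap('wrist','w4.png');
K,M=load('s4.png');s=read_state();p=proj('s4.png',s['tool_pos']);print(p)
u,v=(p-[70,70]).astype(int);a=cv2.imread('pics/s4.png')[v:v+140,u:u+140]
b=cv2.imread('pics/w4.png')[150:420,80:480]
cv2.imwrite('pics/m4.png',np.hstack([cv2.resize(a,(400,400),interpolation=cv2.INTER_CUBIC),cv2.resize(b,(400,400))]))
bay=np.array([.4649,-.3721,0]);rd=np.degrees(.1201)+90
print(rel(bay+[0,0,.2],rd),s['opening'],s['force'])
```

```text
[264.4864298  179.71833498]
([0.0176, 0.6293, 0.2374], np.float64(0.299)) 0.056061131155429565 [ 0.72635296  0.22590876 -1.21825436]
```

View pics/m4.png

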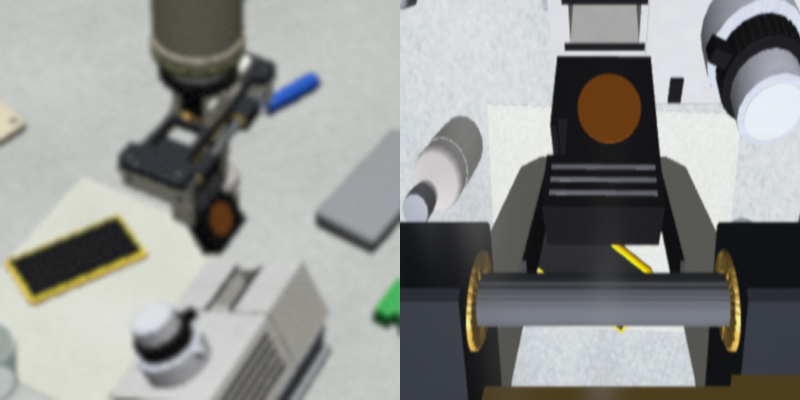

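Call:
{"name": "apply_moves", "arguments": {"series": [{"jaw": 1,"linear": [-0.066,0,0.0],"roll": 0},{"jaw": 1,"linear": [-0.066,0.02,0.03],"roll": 0.02},{"jaw": 1,"linear": [-0.066,0.06,0.06],"roll": 0.05},{"jaw": 1,"linear": [-0.066,0.12,0.09],"roll": 0.08},{"jaw": 1,"linear": [-0.066,0.18,0.12],"roll": 0.1},{"jaw": 1,"linear": [-0.066,0.24,0.15],"roll": 0.14},{"jaw": 1,"linear": [-0.066,0.3,0.18],"roll": 0.18},{"jaw": 1,"linear": [-0.066,0.36,0.2],"roll": 0.22},{"jaw": 1,"linear": [-0.066,0.42,0.22],"roll": 0.26},{"jaw": 1,"linear": [-0.066,0.48,0.237],"roll": 0.299},{"jaw": 1,"linear": [-0.066,0.54,0.237],"roll": 0.299},{"jaw": 1,"linear": [-0.066,0.59,0.237],"roll": 0.299},{"jaw": 1,"linear": [-0.066,0.62,0.237],"roll": 0.299},{"jaw": 1,"linear": [-0.066,0.629,0.237],"roll": 0.299},{"jaw": 1,"linear": [-0.066,0.629,0.237],"roll": 0.299}]}}

```text
t: 11.7
tool_pos: [0.4649, -0.3714, 0.2491]
orientation: [2.158, 0.133, -2.164]
force: [0.7, -0.6, -1.7]
opening: 0.056
```

Run:
```python
from h import *
snap('wrist','w5.png')
cv2.imwrite('pics/m5.png',cv2.resize(cv2.imread('pics/w5.png'),(700,525),interpolation=cv2.INTER_CUBIC))
k=[.4595,-.3274,.1201]
for p in((.0275,.09),(.0275,-.09),(-.0275,-.09),(-.0275,.09)): print((proj('w5.png',lamp((*p,.038),*k))*1.25).round())
s=read_state();Rt=R(s['orientation']);tp=np.array(s['tool_pos'])
# predicted cassette corners for tilts about the grip axis
g=tp+[0,0,.019];ux=-Rt[:,2]
for deg in (0,14,28,40):
    a=np.radians(deg); ez=np.array([0,0,1])*np.cos(a)-ux*np.sin(a); ex=ux*np.cos(a)+np.array([0,0,1])*np.sin(a)
    print(deg,[(proj('w5.png',g+ez*h+ex*.012+Rt[:,1]*.028*w)*1.25).round().tolist() for h,w in((.006,-1),(.006,1),(-.064,1),(-.064,-1))])
```

```text
[204. 203.]
[406. 203.]
[404. 263.]
[210. 263.]
0 [[278.0, 338.0], [430.0, 338.0], [408.0, 278.0], [301.0, 278.0]]
14 [[277.0, 346.0], [431.0, 346.0], [410.0, 253.0], [299.0, 253.0]]
28 [[276.0, 355.0], [432.0, 355.0], [413.0, 230.0], [295.0, 230.0]]
40 [[276.0, 363.0], [432.0, 363.0], [417.0, 213.0], [292.0, 213.0]]
```

View pics/m5.png

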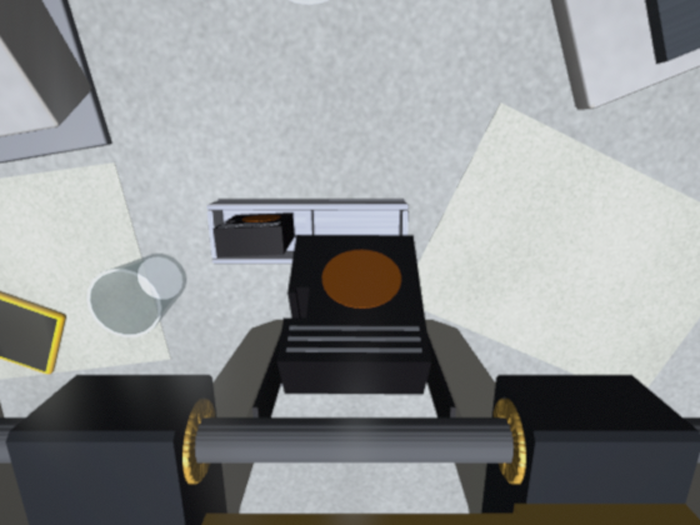

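Call:
{"name": "apply_moves", "arguments": {"series": [{"jaw": 1,"linear": [0,0.0025,0.035],"roll": 0},{"jaw": 1,"linear": [0.06,0.0025,0.035],"roll": 0},{"jaw": 1,"linear": [0.12,0.0025,0.035],"roll": 0},{"jaw": 1,"linear": [0.18,0.0025,0.035],"roll": 0},{"jaw": 1,"linear": [0.22,0.0025,0.035],"roll": 0},{"jaw": 1,"linear": [0.22,0.0025,0.035],"roll": 0},{"jaw": 1,"linear": [0.22,0.0025,0.035],"roll": 0}], "force": 10}}

```text
t: 12.62
tool_pos: [0.4446, -0.375, 0.119]
orientation: [2.158, 0.132, -2.161]
force: [0.8, -0.3, -2.0]
opening: 0.0561
```

Run:
```python
from h import *
snap('wrist','w6.png')
cv2.imwrite('pics/m6.png',cv2.resize(cv2.imread('pics/w6.png'),(700,525),interpolation=cv2.INTER_CUBIC))
s=read_state();Rt=R(s['orientation']);tp=np.array(s['tool_pos'])
bay=np.array([.4648,-.3730,.005]);xd=np.array([np.cos(.1201),np.sin(.1201),0]);print('g',(tp-bay)@xd*1000,rel(bay-.021*xd+[0,0,.047],np.degrees(.1201)+90),'xd in tool',Rt.T@xd)
```

```text
g -20.120727669111492 ([0.1125, 0.0001, 0.0014], np.float64(0.002)) xd in tool [-4.65815737e-04  7.97248044e-04 -9.99999574e-01]
```

View pics/m6.png

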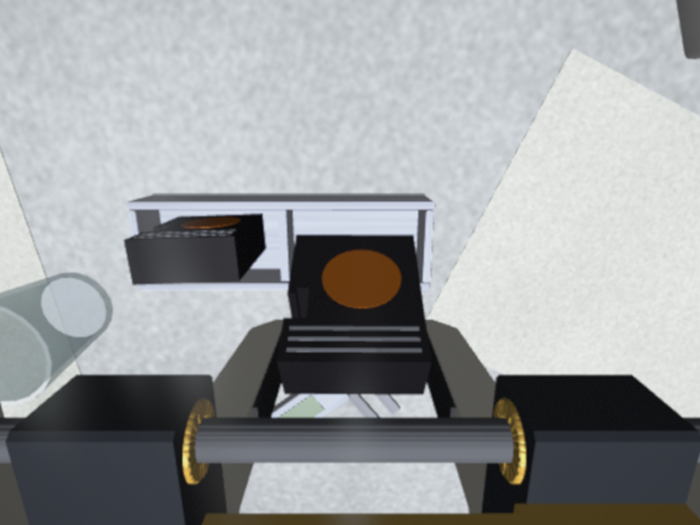

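Run:
```python
from h import *
P=[atz('w6.png',np.array(p)/1.25,.038) for p in((129,202),(434,202),(432,288),(134,288))]
s=read_state();Rt=R(s['orientation']);tp=np.array(s['tool_pos'])
for p in P: print(p.round(4),(Rt.T@(p-tp)*1000).round(1))
```

```text
[ 0.4753 -0.2388  0.038 ] [  81.5 -131.9  -46.8]
[ 0.4969 -0.4151  0.038 ] [ 81.4  45.8 -47. ]
[ 0.4445 -0.4233  0.038 ] [81.5 47.5  6.1]
[ 0.422  -0.2402  0.038 ] [  81.5 -136.9    6.3]
```

Call:
{"name": "apply_moves", "arguments": {"series": [{"jaw": 1,"linear": [0.03,0.002,0.001],"roll": 0},{"jaw": 1,"linear": [0.055,0.002,0.001],"roll": 0},{"jaw": 1,"linear": [0.075,0.002,0.001],"roll": 0},{"jaw": 1,"linear": [0.09,0.002,0.001],"roll": 0},{"jaw": 1,"linear": [0.102,0.002,0.001],"roll": 0},{"jaw": 1,"linear": [0.112,0.002,0.001],"roll": 0},{"jaw": 1,"linear": [0.112,0.002,0.001],"roll": 0}]}}

```text
t: 13.55
tool_pos: [0.4442, -0.3765, 0.0518]
orientation: [2.158, 0.131, -2.16]
force: [-0.2, -0.6, -2.3]
opening: 0.056
```

Call:
{"name": "apply_moves", "arguments": {"series": [{"jaw": 1,"linear": [0,0,-0.004],"roll": 0},{"jaw": 1,"linear": [0,0,-0.008],"roll": 0},{"jaw": 1,"linear": [0,0,-0.012],"roll": 0},{"jaw": 1,"linear": [0,0,-0.016],"roll": 0},{"jaw": 1,"linear": [0,0,-0.02],"roll": 0},{"jaw": 1,"linear": [0,0,-0.024],"roll": 0},{"jaw": 1,"linear": [0,0,-0.024],"roll": 0}]}}

```text
t: 14.42
tool_pos: [0.4588, -0.3747, 0.0518]
orientation: [2.159, 0.132, -2.16]
force: [-1.7, -0.4, -0.6]
opening: 0.0558
```

Call:
{"name": "apply_moves", "arguments": {"series": [{"jaw": 1,"linear": [0,0,-0.004],"roll": 0},{"jaw": 1,"linear": [0,0,-0.008],"roll": 0},{"jaw": 1,"linear": [0,0,-0.012],"roll": 0},{"jaw": 1,"linear": [0,0,-0.016],"roll": 0},{"jaw": 1,"linear": [0,0,-0.02],"roll": 0},{"jaw": 1,"linear": [0,0,-0.024],"roll": 0},{"jaw": 1,"linear": [0,0,-0.024],"roll": 0}]}}

```text
t: 15.3
tool_pos: [0.4734, -0.3729, 0.0518]
orientation: [2.159, 0.132, -2.159]
force: [-2.0, -0.0, -0.8]
opening: 0.056
```

Run:
```python
from h import *
snap('wrist','w7.png');print(read_state()['force'])
cv2.imwrite('pics/m7.png',cv2.resize(cv2.imread('pics/w7.png'),(700,525),interpolation=cv2.INTER_CUBIC))
```

```text
[-0.98206708  0.27211347 -1.3095681 ]
```

View pics/m7.png

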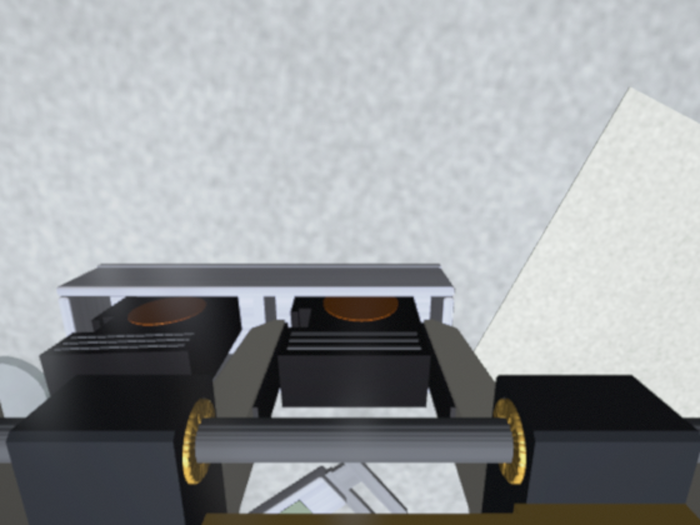

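Run:
```python
from h import *
s=read_state();Rt=R(s['orientation']);tp=np.array(s['tool_pos']);g=tp+[0,0,.019];ux=-Rt[:,2]
for f in ('w6.png','w7.png'):
  for h in (.006,.003):
    for deg in (0,7,14,21,28):
      a=np.radians(deg); ez=np.array([0,0,1])*np.cos(a)-ux*np.sin(a); ex=ux*np.cos(a)+np.array([0,0,1])*np.sin(a)
      o=0 if f=='w7.png' else np.array([.4446,-.375,.119])-tp
      print(f,h,deg,[(proj(f,g+o+ez*h+ex*e)*1.25)[1].round(1) for e in(.012,-.012)])
```

```text
w6.png 0.006 0 [np.float64(337.9), np.float64(394.7)]
w6.png 0.006 7 [np.float64(341.6), np.float64(393.9)]
w6.png 0.006 14 [np.float64(345.7), np.float64(392.6)]
w6.png 0.006 21 [np.float64(350.1), np.float64(390.8)]
w6.png 0.006 28 [np.float64(354.7), np.float64(388.7)]
w6.png 0.003 0 [np.float64(334.3), np.float64(390.3)]
w6.png 0.003 7 [np.float64(337.1), np.float64(388.8)]
w6.png 0.003 14 [np.float64(340.3), np.float64(386.9)]
w6.png 0.003 21 [np.float64(343.9), np.float64(384.6)]
w6.png 0.003 28 [np.float64(347.7), np.float64(381.9)]
w7.png 0.006 0 [np.float64(337.9), np.float64(394.7)]
w7.png 0.006 7 [np.float64(341.7), np.float64(393.9)]
w7.png 0.006 14 [np.float64(345.8), np.float64(392.6)]
w7.png 0.006 21 [np.float64(350.1), np.float64(390.9)]
w7.png 0.006 28 [np.float64(354.7), np.float64(388.7)]
w7.png 0.003 0 [np.float64(334.3), np.float64(390.3)]
w7.png 0.003 7 [np.float64(337.1), np.float64(388.8)]
w7.png 0.003 14 [np.float64(340.3), np.float64(386.9)]
w7.png 0.003 21 [np.float64(343.9), np.float64(384.6)]
w7.png 0.003 28 [np.float64(347.7), np.float64(382.0)]
```

Call:
{"name": "apply_moves", "arguments": {"series": [{"jaw": 1,"linear": [0,0,-0.003],"roll": 0},{"jaw": 1,"linear": [0,0,-0.006],"roll": 0},{"jaw": 1,"linear": [0,0,-0.006],"roll": 0}]}}

```text
t: 15.72
tool_pos: [0.4771, -0.3724, 0.0518]
orientation: [2.159, 0.132, -2.159]
force: [-1.5, 0.4, -1.0]
opening: 0.0558
```

Call:
{"name": "apply_moves", "arguments": {"series": [{"jaw": 1,"linear": [0,0,-0.0025],"roll": 0},{"jaw": 1,"linear": [0,0,-0.005],"roll": 0},{"jaw": 1,"linear": [0,0,-0.005],"roll": 0}]}}

```text
t: 16.1
tool_pos: [0.4803, -0.372, 0.0517]
orientation: [2.159, 0.132, -2.159]
force: [-1.7, -1.2, -0.8]
opening: 0.0562
```

Run:
```python
from h import *
snap('wrist','w8.png');print(read_state()['force'])
cv2.imwrite('pics/m8.png',cv2.resize(cv2.imread('pics/w8.png')[200:350,180:400],(770,525),interpolation=cv2.INTER_CUBIC))
```

```text
[-1.74719477 -0.47250348  0.21254005]
```

View pics/m8.png

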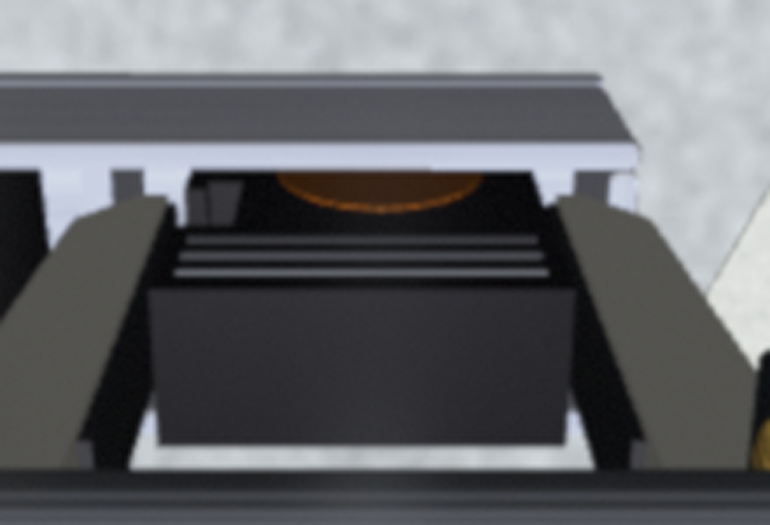

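Run:
```python
from h import *
T=np.array(read_camera('wrist')['tool_from_camera'])
def solve(f,obj,px):
    K,M=load(f); ok,r,tv=cv2.solvePnP(np.array(obj,float),np.array(px,float),K,None,flags=cv2.SOLVEPNP_ITERATIVE)
    Rc=R(r.ravel()); zt=T[:3,:3]@Rc@[0,0,1]; o=T[:3,:3]@tv.ravel()+T[:3,3]
    pr=cv2.projectPoints(np.array(obj,float),r,tv,K,None)[0][:,0]
    print(f,'z axis in tool',zt.round(3),'tilt deg',np.degrees(np.arctan2(zt[2],-zt[0])).round(1),'top centre in tool mm',(o*1000).round(1),'err',np.abs(pr-px).max().round(2))
top=[(.012,.028,0),(.012,-.028,0),(-.012,.028,0),(-.012,-.028,0)]
c=lambda p:(180+p[0]/3.5,200+p[1]/3.5)
px=[c(p) for p in((150,290),(575,290),(160,443),(567,443))]
solve('w8.png',top,px)
px=[(p[0]/1.25,p[1]/1.25) for p in((280,357),(428,357),(280,392),(427,392),(294,236),(414,236))]
solve('w6.png',top+[(.012,.028,-.07),(.012,-.028,-.07)],px)
```

```text
w8.png z axis in tool [-0.999 -0.009  0.035] tilt deg 2.0 top centre in tool mm [-26.2  -0.1   5.6] err 0.19
w6.png z axis in tool [-0.898  0.     0.44 ] tilt deg 26.1 top centre in tool mm [-24.3  -0.4   4.1] err 2.94
```

Call:
{"name": "apply_moves", "arguments": {"series": [{"jaw": 1,"linear": [0,0,0.005],"roll": 0},{"jaw": 1,"linear": [0,0,0.0115],"roll": 0},{"jaw": 1,"linear": [0.003,0,0.0115],"roll": 0},{"jaw": 1,"linear": [0.005,0,0.0115],"roll": 0},{"jaw": 1,"linear": [0.006,0,0.0115],"roll": 0},{"jaw": 1,"linear": [0.006,0,0.0115],"roll": 0}]}}

```text
t: 16.95
tool_pos: [0.4738, -0.3729, 0.0493]
orientation: [2.16, 0.132, -2.158]
force: [-3.2, 3.4, 7.9]
opening: 0.0559
```

Call:
{"name": "apply_moves", "arguments": {"series": [{"jaw": -0.5,"linear": [-0.001,0,0],"roll": 0},{"jaw": -0.5,"linear": [-0.001,0,0],"roll": 0},{"jaw": -0.5,"linear": [-0.001,0,0],"roll": 0},{"jaw": -0.5,"linear": [-0.02,0,0],"roll": 0},{"jaw": -0.5,"linear": [-0.06,0,0],"roll": 0},{"jaw": -0.5,"linear": [-0.15,0,0],"roll": 0},{"jaw": -0.5,"linear": [-0.25,0,0],"roll": 0},{"jaw": -0.5,"linear": [-0.35,0,0],"roll": 0},{"jaw": -0.5,"linear": [-0.35,0,0],"roll": 0}]}}

```text
t: 18.08
tool_pos: [0.4761, -0.3752, 0.2677]
orientation: [2.165, 0.122, -2.144]
force: [0.1, 0.3, 0.3]
opening: 0.0695
```

Run:
```python
from h import *
snap('wrist','w9.png');snap('scene','s9.png')
a=cv2.imread('pics/w9.png');b=cv2.imread('pics/s9.png')[210:330,110:230]
cv2.imwrite('pics/m9.png',np.hstack([a[100:420,60:460],cv2.resize(b,(320,320),interpolation=cv2.INTER_CUBIC)]))
k=np.array([.4648,-.3730,.005])
for w in [(0,0),(.0275,0)]: pass
x=np.load('lamp.npy');print(np.degrees(x[2])+90)
a=1.3;L=lambda r,a,z:lamp(face((r*np.cos(a),r*np.sin(a),z),-.055),*x)
print('lug',L(.043,1.3,.037),'axis z55',L(0,0,.055),'lug end',L(.043,0,.037))
```

```text
105.8628484031714
lug [ 0.55129996 -0.03158561  0.13806913] axis z55 [ 0.54472708 -0.07652662  0.14856212] lug end [ 0.58937669 -0.06383914  0.15285634]
```

View pics/m9.png

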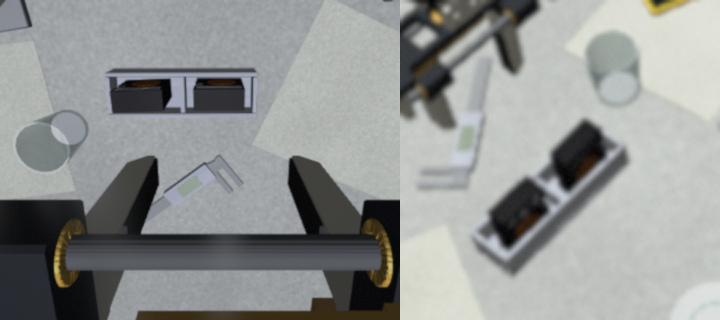

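```bash
cat >> h.py <<'E'
def lugscan(f,dx=(0,0),r=.0385,z=.043,lo=-0.7,hi=2.7):
    x=np.load('lamp.npy'); im=cv2.GaussianBlur(cv2.imread('pics/'+f),(3,3),0).max(2).astype(float); A=np.arange(lo,hi,.05)
    v=[]
    for a in A:
        p=proj(f,lamp(face((r*np.cos(a)+dx[0],r*np.sin(a)+dx[1],z),-.055),*x)); p=np.clip(p,0,[558,418])
        v.append(cv2.getRectSubPix(im.astype(np.float32),(1,1),(float(p[0]),float(p[1])))[0,0])
    return A,np.array(v)
E
python3 - <<'E'
from h import *
for f in('w1.png','w3.png'):
  for r in(.036,.039,.041):
    A,v=lugscan(f,r=r); print(f,r,' '.join(f'{a:.2f}:{int(k)}' for a,k in zip(A[::2],v[::2])))
E
```

```text
w1.png 0.036 -0.70:194 -0.60:201 -0.50:200 -0.40:196 -0.30:185 -0.20:147 -0.10:121 0.00:83 0.10:68 0.20:62 0.30:51 0.40:51 0.50:52 0.60:77 0.70:98 0.80:126 0.90:167 1.00:20 1.10:16 1.20:27 1.30:27 1.40:86 1.50:188 1.60:192 1.70:193 1.80:194 1.90:194 2.00:192 2.10:192 2.20:184 2.30:183 2.40:177 2.50:178 2.60:173
w1.png 0.039 -0.70:183 -0.60:163 -0.50:188 -0.40:199 -0.30:199 -0.20:196 -0.10:196 0.00:194 0.10:196 0.20:192 0.30:196 0.40:192 0.50:191 0.60:196 0.70:200 0.80:200 0.90:197 1.00:36 1.10:16 1.20:28 1.30:27 1.40:111 1.50:191 1.60:192 1.70:193 1.80:194 1.90:192 2.00:190 2.10:188 2.20:180 2.30:183 2.40:177 2.50:193 2.60:196
w1.png 0.041 -0.70:194 -0.60:186 -0.50:127 -0.40:161 -0.30:189 -0.20:194 -0.10:196 0.00:196 0.10:200 0.20:198 0.30:203 0.40:197 0.50:199 0.60:198 0.70:201 0.80:198 0.90:190 1.00:43 1.10:15 1.20:21 1.30:29 1.40:143 1.50:192 1.60:192 1.70:193 1.80:194 1.90:192 2.00:190 2.10:183 2.20:176 2.30:179 2.40:188 2.50:201 2.60:196
w3.png 0.036 -0.70:197 -0.60:191 -0.50:188 -0.40:204 -0.30:216 -0.20:216 -0.10:208 0.00:158 0.10:68 0.20:19 0.30:19 0.40:19 0.50:16 0.60:17 0.70:19 0.80:16 0.90:14 1.00:16 1.10:17 1.20:31 1.30:31 1.40:66 1.50:187 1.60:217 1.70:218 1.80:208 1.90:208 2.00:206 2.10:188 2.20:192 2.30:207 2.40:218 2.50:217 2.60:215
w3.png 0.039 -0.70:192 -0.60:193 -0.50:193 -0.40:190 -0.30:206 -0.20:209 -0.10:212 0.00:212 0.10:207 0.20:204 0.30:179 0.40:97 0.50:78 0.60:49 0.70:52 0.80:47 0.90:65 1.00:52 1.10:18 1.20:31 1.30:30 1.40:138 1.50:216 1.60:210 1.70:205 1.80:205 1.90:208 2.00:205 2.10:192 2.20:195 2.30:216 2.40:219 2.50:217 2.60:218
w3.png 0.041 -0.70:190 -0.60:196 -0.50:191 -0.40:188 -0.30:209 -0.20:205 -0.10:181 0.00:212 0.10:208 0.20:216 0.30:215 0.40:212 0.50:205 0.60:189 0.70:190 0.80:188 0.90:204 1.00:112 1.10:17 1.20:21 1.30:22 1.40:181 1.50:171 1.60:198 1.70:205 1.80:205 1.90:208 2.00:200 2.10:197 2.20:203 2.30:217 2.40:217 2.50:216 2.60:217
```

```bash
cat >> h.py <<'E'
def bp(X,Z=.034,Y=0): return lamp(face((X,Y,Z),-.055),*np.load('lamp.npy'))
E
python3 - <<'E'
from h import *
x=np.load('lamp.npy');w=bp(-.018);print(w);print(rel([w[0],w[1],.26],np.degrees(x[2])+90))
E
```

```text
[ 0.53892272 -0.07817597  0.12156973]
([0.0009, -0.4752, -0.1669], np.float64(-0.297))
```

Call:
{"name": "apply_moves", "arguments": {"series": [{"jaw": -0.65,"linear": [0,-0.08,-0.03],"roll": -0.05},{"jaw": -0.65,"linear": [0,-0.18,-0.07],"roll": -0.15},{"jaw": -0.65,"linear": [0,-0.28,-0.1],"roll": -0.25},{"jaw": -0.65,"linear": [0,-0.38,-0.13],"roll": -0.297},{"jaw": -0.65,"linear": [0,-0.475,-0.167],"roll": -0.297},{"jaw": -0.65,"linear": [0,-0.475,-0.167],"roll": -0.297},{"jaw": -0.65,"linear": [0,-0.475,-0.167],"roll": -0.297}], "force": 20}}

```text
t: 19.05
tool_pos: [0.5381, -0.0781, 0.2588]
orientation: [2.072, 0.289, -2.073]
force: [-0.2, -1.1, 0.3]
opening: 0.0771
```

Run:
```python
from h import *
x=np.load('lamp.npy');print(read_state()['opening'],rel(bp(-.018),np.degrees(x[2])+90))
snap('wrist','w10.png')
for r in(.037,.040):
    A,v=lugscan('w10.png',r=r); print(r,' '.join(f'{a:.2f}:{int(k)}' for a,k in zip(A[::2],v[::2])))
im=cv2.imread('pics/w10.png')
# refine barrel: lens disc outline
print((proj('w10.png',bp(0,.065))).round(1))
g=im.max(2)
m=((g>120)).astype(np.uint8)
p=proj('w10.png',bp(0,.065)).astype(int);print(g[p[1],p[0]-60:p[0]+61:4],g[p[1]-60:p[1]+61:4,p[0]])
K,M=load('w10.png')
for q in((.024,0,.065),(-.024,0,.065),(0,.024,.065),(0,-.024,.065),(.046,0,.026),(.036,.0,.026)): print(q,proj('w10.png',lamp(face(q,-.055),*x)).round(1))
```

```text
0.07706585883674337 ([0.2287, 0.0002, -0.0014], np.float64(0.002))
0.037 -0.70:200 -0.60:194 -0.50:186 -0.40:170 -0.30:151 -0.20:148 -0.10:140 0.00:133 0.10:155 0.20:156 0.30:177 0.40:183 0.50:192 0.60:198 0.70:198 0.80:196 0.90:150 1.00:15 1.10:16 1.20:27 1.30:27 1.40:84 1.50:188 1.60:184 1.70:135 1.80:158 1.90:184 2.00:190 2.10:190 2.20:175 2.30:173 2.40:189 2.50:199 2.60:211
0.04 -0.70:188 -0.60:200 -0.50:199 -0.40:196 -0.30:195 -0.20:194 -0.10:193 0.00:195 0.10:196 0.20:201 0.30:196 0.40:196 0.50:194 0.60:193 0.70:173 0.80:132 0.90:148 1.00:22 1.10:14 1.20:26 1.30:29 1.40:115 1.50:189 1.60:180 1.70:40 1.80:29 1.90:58 2.00:146 2.10:183 2.20:178 2.30:180 2.40:178 2.50:194 2.60:199
[283.7 213.1]
[173 175 166  96  95 132 175 174 152 199 213 216 216 216 216 216 216 216
 216 216 216 204 198 171 174 173 174 179 180 178 179] [199 194 101  16  17  26  26 108 142 146 141 196 216 216 215 216 215 215
 217 215 199 197 196 193 194 194 197 199 193 195 197]
(0.024, 0, 0.065) [283.8 191. ]
(-0.024, 0, 0.065) [283.6 232.7]
(0, 0.024, 0.065) [254.6 213. ]
(0, -0.024, 0.065) [312.8 213.1]
(0.046, 0, 0.026) [283.8 138.8]
(0.036, 0.0, 0.026) [283.8 149.2]
```

Run:
```python
from h import *
g=cv2.imread('pics/w10.png').astype(int)
for c in (276,284,292): print('col',c,[(v,g[v,c].tolist()) for v in list(range(188,206,2))+list(range(222,246,2))])
print('row213',[(u,g[213,u].tolist()) for u in list(range(246,268,2))+list(range(300,322,2))])
print('tooth col284',[(v,g[v,284].max()) for v in range(126,160,2)]);print('tooth row146',[(u,g[146,u].max()) for u in range(266,304,2)],'row142',[(u,g[142,u].max()) for u in range(266,304,2)])
```

```text
col 276 [(188, [139, 131, 130]), (190, [143, 135, 133]), (192, [143, 136, 134]), (194, [141, 133, 131]), (196, [185, 169, 163]), (198, [199, 181, 175]), (200, [201, 183, 175]), (202, [213, 199, 192]), (204, [216, 202, 196]), (222, [214, 201, 194]), (224, [216, 201, 196]), (226, [218, 204, 198]), (228, [217, 203, 197]), (230, [212, 199, 193]), (232, [197, 180, 173]), (234, [193, 186, 181]), (236, [187, 191, 188]), (238, [187, 191, 188]), (240, [186, 191, 187]), (242, [187, 191, 187]), (244, [190, 195, 191])]
col 284 [(188, [145, 136, 134]), (190, [143, 135, 133]), (192, [140, 132, 130]), (194, [166, 154, 150]), (196, [195, 177, 170]), (198, [199, 180, 174]), (200, [207, 192, 184]), (202, [216, 202, 196]), (204, [216, 202, 196]), (222, [215, 201, 195]), (224, [215, 201, 195]), (226, [218, 204, 198]), (228, [217, 202, 196]), (230, [214, 200, 194]), (232, [208, 192, 186]), (234, [198, 180, 174]), (236, [193, 197, 192]), (238, [195, 199, 195]), (240, [195, 199, 195]), (242, [194, 199, 195]), (244, [188, 193, 189])]
col 292 [(188, [138, 130, 128]), (190, [141, 133, 131]), (192, [138, 131, 
[... 1520 characters left out ...]
t64(139)), (280, np.int64(195)), (282, np.int64(200)), (284, np.int64(199)), (286, np.int64(197)), (288, np.int64(200)), (290, np.int64(171)), (292, np.int64(137)), (294, np.int64(136)), (296, np.int64(137)), (298, np.int64(134)), (300, np.int64(133)), (302, np.int64(129))] row142 [(266, np.int64(131)), (268, np.int64(133)), (270, np.int64(136)), (272, np.int64(136)), (274, np.int64(134)), (276, np.int64(133)), (278, np.int64(131)), (280, np.int64(173)), (282, np.int64(176)), (284, np.int64(174)), (286, np.int64(174)), (288, np.int64(176)), (290, np.int64(153)), (292, np.int64(138)), (294, np.int64(137)), (296, np.int64(137)), (298, np.int64(134)), (300, np.int64(131)), (302, np.int64(132))]
```

Run:
```python
from h import *
x=np.load('lamp.npy')
def edge(g,a,b):
    # subpixel position of strongest step along segment a->b
    n=120;P=np.linspace(a,b,n);v=np.array([cv2.getRectSubPix(g,(1,1),(float(p[0]),float(p[1])))[0,0] for p in P])
    d=np.abs(np.gradient(cv2.GaussianBlur(v.reshape(-1,1),(1,9),0).ravel()));i=d.argmax();return P[i].round(1),d[i].round(1)
for f in('w1.png','w10.png'):
    g=cv2.imread('pics/'+f)[:,:,2].astype(np.float32)
    pr=lambda q:proj(f,lamp(face(q,-.055),*x))
    c=pr((0,0,.065))
    for n,q in(('up',(.024,0,.065)),('left',(0,.024,.065)),('right',(0,-.024,.065))):
        p=pr(q);d=(p-c)/np.linalg.norm(p-c);print(f,n,'pred',p.round(1),'obs',edge(g,p-6*d,p+6*d))
    p=pr((.046,0,.026));print(f,'toothtip pred',p.round(1),edge(g,p+[0,-2],p+[0,8]) )
    p=pr((.041,.005,.026));print(f,'toothL pred',p.round(1),edge(g,p+[-5,0],p+[4,0]));p=pr((.041,-.005,.026));print(f,'toothR',p.round(1),edge(g,p+[-4,0],p+[5,0]))
    for n,q in(('TL',(.065,.08,0)),('TR',(.065,-.08,0))):
        p=proj(f,lamp(face(q,0),*x));print(f,n,p.round(1),edge(g,p+[0,-8],p+[0,8]))
    for n,q,s in(('sideR',(.055,-.105,0),1),('sideL',(.055,.105,0),1)):
        p=proj(f,lamp(face(q,0),*x));print(f,n,p.round(1),edge(g,p+[-8,0],p+[8,0]))
```

```text
w1.png up pred [364.9 190.4] obs (array([364.3, 193.5]), np.float32(1.9))
w1.png left pred [329.8 213.4] obs (array([325.5, 213.4]), np.float32(5.4))
w1.png right pred [390.1 213.2] obs (array([384.6, 213.2]), np.float32(1.1))
w1.png toothtip pred [361.1 136.4] (array([361.1, 139.5]), np.float32(1.6))
w1.png toothL pred [353.8 141.9] (array([354.6, 141.9]), np.float32(4.7))
w1.png toothR [366.4 141.8] (array([366.6, 141.8]), np.float32(1.9))
w1.png TL [190.1  98.6] (array([190.1,  99.6]), np.float32(2.6))
w1.png TR [391.   97.7] (array([391. ,  91.5]), np.float32(6.6))
w1.png sideR [418.9 109.2] (array([418.6, 109.2]), np.float32(0.6))
w1.png sideL [162.  110.3] (array([161.5, 110.3]), np.float32(0.6))
w10.png up pred [283.8 191. ] obs (array([283.8, 193.5]), np.float32(1.9))
w10.png left pred [254.6 213. ] obs (array([254.5, 213. ]), np.float32(1.8))
w10.png right pred [312.8 213.1] obs (array([312.5, 213.1]), np.float32(2.3))
w10.png toothtip pred [283.8 138.8] (array([283.8, 141.6]), np.float32(1.6))
w10.png toothL pred [277.7 144. ] (array([278.5, 144. ]), np.float32(2.0))
w10.png toothR [289.9 144.1] (array([290.5, 144.1]), np.float32(1.6))
w10.png TL [119.9 101.2] (array([119.9, 102.5]), np.float32(2.4))
w10.png TR [314.2 101.6] (array([314.2,  95.4]), np.float32(6.4))
w10.png sideR [343.  112.8] (array([342.5, 112.8]), np.float32(3.0))
w10.png sideL [ 94.3 112.4] (array([ 93.6, 112.4]), np.float32(0.6))
```

Run:
```python
from h import *
x=np.load('lamp.npy');c,s=np.cos(x[2]),np.sin(x[2])
x[:2]+=np.array([c,s])*-.0024+np.array([-s,c])*-.0005;np.save('lamp.npy',x)
print(rel(bp(-.018),np.degrees(x[2])+90))
A,v=lugscan('w10.png',r=.04); print(' '.join(f'{a:.2f}:{int(k)}' for a,k in zip(A,v) if .8<a<1.6))
p0=bp(0);Rt=R(read_state()['orientation']);print('per mm X in lin',((Rt.T@(bp(.001)-p0))/.6).round(6))
```

```text
([0.2293, -0.0003, 0.0025], np.float64(-0.001))
0.80:188 0.85:147 0.90:50 0.95:14 1.00:14 1.05:16 1.10:24 1.15:26 1.20:26 1.25:27 1.30:61 1.35:149 1.40:187 1.45:189 1.50:187 1.55:155
per mm X in lin [-0.000783  0.       -0.001472]
```

Call:
{"name": "apply_moves", "arguments": {"series": [{"jaw": -0.65,"linear": [0.06,0,0.0025],"roll": 0},{"jaw": -0.65,"linear": [0.12,0,0.0025],"roll": 0},{"jaw": -0.65,"linear": [0.17,0,0.0025],"roll": 0},{"jaw": -0.65,"linear": [0.205,0,0.0025],"roll": 0},{"jaw": -0.65,"linear": [0.222,0,0.0025],"roll": 0},{"jaw": -0.65,"linear": [0.229,0,0.0025],"roll": 0},{"jaw": -0.65,"linear": [0.229,0,0.0025],"roll": 0},{"jaw": -0.65,"linear": [0.229,0,0.0025],"roll": 0}]}}

```text
t: 20.1
tool_pos: [0.5374, -0.0798, 0.1228]
orientation: [2.074, 0.286, -2.071]
force: [0.3, -0.2, -0.2]
opening: 0.0766
```

```bash
cat > st.py <<'E'
from h import *
x=np.load('lamp.npy');s=read_state();p=lamp(np.zeros(3),*x)
c,sn=np.cos(x[2]),np.sin(x[2]);d=np.array(s['tool_pos'])-bp(0,0)
u=d[0]*c+d[1]*sn;w=-d[0]*sn+d[1]*c
print('X %.1f Y %.1f Z %.1f open %.1f'%((u*np.cos(t)+d[2]*np.sin(t))*1e3,w*1e3,(d[2]*np.cos(t)-u*np.sin(t))*1e3,s['opening']*1e3),np.round(s['force'],1),s['t'])
import sys
if len(sys.argv)>1:
    snap('wrist',sys.argv[1])
    for r in(.039,.042):
        A,v=lugscan(sys.argv[1],r=r);print(r,' '.join(f'{a:.2f}:{int(k)}' for a,k in zip(A,v) if k<110))
E
python3 st.py w11.png
```

```text
X -17.0 Y -0.6 Z 34.8 open 76.6 [ 0.3 -0.2 -0.2] 20.1
0.039 -0.45:47 -0.40:18 -0.35:17 -0.30:15 -0.25:19 -0.20:18 -0.15:21 -0.10:18 -0.05:18 0.00:21 0.05:17 0.10:18 0.15:17 0.20:16 0.25:19 0.30:13 0.35:17 0.40:18 0.45:50 0.80:35 0.85:14 0.90:15 0.95:15 1.00:15 1.05:17 1.10:30 1.15:28 1.20:28 1.25:28 1.30:28 1.35:27 1.40:44 1.45:71 1.50:72 1.55:71 1.60:59 1.65:25 1.70:13 1.75:11 1.80:11 1.85:13 1.90:58
0.042 -0.10:109 -0.05:76 0.00:82 0.05:102 0.10:107 0.15:98 0.85:15 0.90:15 0.95:15 1.00:16 1.05:16 1.10:30 1.15:29 1.20:31 1.25:31 1.30:57 1.50:73 1.55:72 1.60:72 1.65:72 1.70:69 1.75:40 1.80:14 1.85:12 1.90:12 1.95:12 2.00:17
```

Call:
{"name": "apply_moves", "arguments": {"series": [{"jaw": -0.6,"linear": [-0.0019,0,-0.0065],"roll": 0},{"jaw": -0.55,"linear": [-0.0051,0,-0.0124],"roll": 0},{"jaw": -0.55,"linear": [-0.0074,0,-0.0168],"roll": 0},{"jaw": -0.55,"linear": [-0.0098,0,-0.0212],"roll": 0},{"jaw": -0.55,"linear": [-0.0121,0,-0.0256],"roll": 0},{"jaw": -0.55,"linear": [-0.0145,0,-0.03],"roll": 0},{"jaw": -0.55,"linear": [-0.0145,0,-0.03],"roll": 0}]}}

```text
t: 21.02
tool_pos: [0.5549, -0.0746, 0.1315]
orientation: [2.074, 0.287, -2.071]
force: [-2.2, -0.8, -0.6]
opening: 0.0724
```

```bash
python3 st.py w12.png
```

```text
X 3.2 Y -0.5 Z 34.0 open 72.4 [-2.2 -0.8 -0.6] 21.025
0.039 -0.55:27 -0.50:18 -0.45:17 -0.40:20 -0.35:20 -0.30:23 -0.25:25 -0.20:26 -0.15:31 -0.10:28 -0.05:29 0.00:29 0.05:25 0.10:26 0.15:21 0.20:20 0.25:21 0.30:17 0.35:20 0.40:16 0.45:19 0.50:16 0.55:29 0.60:23 0.65:16 0.70:17 0.75:17 0.80:17 0.85:18 0.90:28 0.95:31 1.00:30 1.05:31 1.10:30 1.15:20 1.20:14 1.25:13 1.30:13 1.35:14 1.40:14 1.45:14 1.50:14 1.55:14 1.60:14 1.65:14 1.70:29
0.042 -0.35:41 -0.30:23 -0.25:26 -0.20:24 -0.15:28 -0.10:28 -0.05:28 0.00:27 0.05:24 0.10:25 0.15:20 0.20:22 0.25:19 0.30:26 0.35:47 0.40:84 0.60:101 0.65:16 0.70:16 0.75:17 0.80:17 0.85:17 0.90:25 0.95:31 1.00:29 1.05:29 1.10:35 1.15:68 1.20:72 1.25:69 1.30:61 1.35:48 1.40:33 1.45:20 1.50:15 1.55:15 1.60:16 1.65:15 1.70:14 1.75:15 1.80:16 1.85:84
```

Call:
{"name": "apply_moves", "arguments": {"series": [{"jaw": -0.52,"linear": [-0.0023,-0.0008,-0.0044],"roll": 0},{"jaw": -0.48,"linear": [-0.0047,-0.0008,-0.0088],"roll": 0},{"jaw": -0.48,"linear": [-0.0063,-0.0008,-0.0118],"roll": 0},{"jaw": -0.42,"linear": [-0.0086,-0.0008,-0.0162],"roll": 0},{"jaw": -0.37,"linear": [-0.0102,-0.0008,-0.0191],"roll": 0},{"jaw": -0.35,"linear": [-0.0102,-0.0008,-0.0191],"roll": 0},{"jaw": -0.35,"linear": [-0.0102,-0.0008,-0.0191],"roll": 0}]}}

```text
t: 21.95
tool_pos: [0.5661, -0.0706, 0.1378]
orientation: [2.076, 0.288, -2.07]
force: [0.2, 5.3, -1.1]
opening: 0.0628
```

```bash
python3 st.py w13.png
```

```text
X 16.7 Y 0.4 Z 34.0 open 62.8 [ 0.2  5.3 -1.1] 21.95
0.039 -0.60:32 -0.55:19 -0.50:18 -0.45:19 -0.40:19 -0.35:24 -0.30:24 -0.25:27 -0.20:32 -0.15:32 -0.10:36 -0.05:34 0.00:34 0.05:33 0.10:29 0.15:28 0.20:25 0.25:21 0.30:23 0.35:18 0.40:16 0.45:16 0.50:15 0.55:15 0.60:16 0.65:29 0.70:31 0.75:32 0.80:31 0.85:41 0.90:66 0.95:17 1.00:13 1.05:13 1.10:13 1.15:13 1.20:13 1.25:13 1.30:14 1.35:14 1.40:13 1.45:13 1.50:13 1.55:13 1.60:13 1.65:16 1.70:48
0.042 -0.45:44 -0.40:26 -0.35:19 -0.30:24 -0.25:24 -0.20:30 -0.15:31 -0.10:34 -0.05:35 0.00:34 0.05:33 0.10:27 0.15:28 0.20:23 0.25:22 0.30:19 0.35:17 0.40:16 0.45:15 0.50:16 0.55:15 0.60:16 0.65:27 0.70:30 0.75:30 0.80:30 0.85:27 0.90:14 0.95:13 1.00:15 1.05:18 1.10:23 1.15:27 1.20:28 1.25:27 1.30:23 1.35:19 1.40:16 1.45:16 1.50:15 1.55:14 1.60:14 1.65:14 1.70:15 1.75:14 1.80:17 1.85:87
```

Call:
{"name": "apply_moves", "arguments": {"series": [{"jaw": -0.33,"linear": [-0.0023,0,-0.0044],"roll": 0},{"jaw": -0.27,"linear": [-0.0047,0,-0.0088],"roll": 0},{"jaw": -0.2,"linear": [-0.007,0,-0.0132],"roll": 0},{"jaw": -0.14,"linear": [-0.0089,0,-0.0166],"roll": 0},{"jaw": -0.08,"linear": [-0.0089,0,-0.0166],"roll": 0},{"jaw": -0.08,"linear": [-0.0089,0,-0.0166],"roll": 0}]}}

```text
t: 22.75
tool_pos: [0.5762, -0.0674, 0.1436]
orientation: [2.077, 0.288, -2.069]
force: [0.5, 4.9, -0.3]
opening: 0.0504
```

```bash
python3 st.py w14.png | cut -c1-420
```

```text
X 28.7 Y 0.7 Z 34.1 open 50.4 [ 0.5  4.9 -0.3] 22.75
0.039 -0.70:15 -0.65:15 -0.60:17 -0.55:19 -0.50:18 -0.45:20 -0.40:20 -0.35:25 -0.30:26 -0.25:30 -0.20:33 -0.15:36 -0.10:39 -0.05:38 0.00:39 0.05:37 0.10:33 0.15:32 0.20:27 0.25:23 0.30:18 0.35:15 0.40:16 0.45:29 0.50:32 0.55:32 0.60:32 0.65:32 0.70:55 0.75:15 0.80:13 0.85:14 0.90:14 0.95:14 1.00:14 1.05:15 1.10:21 1.15:27 1.20:32 1.25:34 1.30:33 1.35:30 1.40:22 1.45:17 1.50:15 1.55:14 1.60:14 1.65:14 1.70:14 1.75:13 
0.042 -0.70:14 -0.65:14 -0.60:25 -0.50:56 -0.45:24 -0.40:20 -0.35:21 -0.30:25 -0.25:27 -0.20:33 -0.15:35 -0.10:39 -0.05:38 0.00:38 0.05:36 0.10:32 0.15:31 0.20:25 0.25:20 0.30:16 0.35:15 0.40:15 0.45:28 0.50:31 0.55:30 0.60:30 0.65:28 0.70:14 0.75:14 0.80:14 0.85:20 0.90:46 0.95:70 1.00:78 1.05:79 1.10:80 1.15:80 1.20:80 1.25:80 1.30:80 1.35:81 1.40:80 1.45:80 1.50:79 1.55:73 1.60:59 1.65:34 1.70:17 1.75:14 1.80:14 1
```

Call:
{"name": "apply_moves", "arguments": {"series": [{"jaw": -0.05,"linear": [-0.0023,0.0003,-0.0044],"roll": 0},{"jaw": 0.03,"linear": [-0.0049,0.0006,-0.0093],"roll": 0},{"jaw": 0.12,"linear": [-0.0067,0.001,-0.0125],"roll": 0},{"jaw": 0.22,"linear": [-0.0081,0.0012,-0.0152],"roll": 0},{"jaw": 0.32,"linear": [-0.009,0.0012,-0.0169],"roll": 0},{"jaw": 0.42,"linear": [-0.0096,0.0012,-0.0181],"roll": 0},{"jaw": 0.5,"linear": [-0.0096,0.0012,-0.0181],"roll": 0},{"jaw": 0.5,"linear": [-0.0096,0.0012,-0.0181],"roll": 0}]}}

```text
t: 23.8
tool_pos: [0.5873, -0.065, 0.1498]
orientation: [2.078, 0.288, -2.067]
force: [0.6, 2.8, -1.2]
opening: 0.0232
```

```bash
python3 st.py w15.png | cut -c1-420
```

```text
X 41.7 Y -0.1 Z 34.3 open 23.2 [ 0.6  2.8 -1.2] 23.8
0.039 -0.70:79 -0.65:79 -0.60:79 -0.55:79 -0.50:80 -0.45:76 -0.40:28 -0.35:23 -0.30:27 -0.25:33 -0.20:34 -0.15:39 -0.10:40 -0.05:39 0.00:38 0.05:37 0.10:42 0.15:39 0.20:37 0.25:35 0.30:27 0.35:16 0.40:16 0.45:58 0.50:79 0.55:79 0.60:79 0.65:79 0.70:79 0.75:79 0.80:76 0.85:42 0.90:19 0.95:18 1.00:18 1.05:18 1.10:18 1.15:18 1.20:18 1.25:18 1.30:18 1.35:18 1.40:19 1.45:18 1.50:18 1.55:18 1.60:19 1.65:19 1.70:18 1.75:18 
0.042 -0.70:79 -0.65:79 -0.60:79 -0.55:79 -0.50:80 -0.45:80 -0.40:76 -0.35:24 -0.30:24 -0.25:32 -0.20:35 -0.15:38 -0.10:40 -0.05:40 0.00:37 0.05:35 0.10:48 0.15:46 0.20:40 0.25:36 0.30:18 0.35:16 0.40:57 0.45:79 0.50:79 0.55:79 0.60:79 0.65:79 0.70:79 0.75:79 0.80:79 0.85:70 0.90:39 0.95:20 1.00:18 1.05:18 1.10:19 1.15:19 1.20:19 1.25:19 1.30:19 1.35:19 1.40:19 1.45:19 1.50:18 1.55:19 1.60:19 1.65:18 1.70:19 1.75:19
```

Call:
{"name": "apply_moves", "arguments": {"series": [{"jaw": 0.65,"linear": [0,0,0],"roll": 0},{"jaw": 0.78,"linear": [0,0,0],"roll": 0},{"jaw": 0.82,"linear": [0,0,0],"roll": 0},{"jaw": 0.82,"linear": [0,0,0],"roll": 0}], "force": 10}}

```text
t: 24.35
tool_pos: [0.5879, -0.065, 0.1504]
orientation: [2.08, 0.288, -2.066]
force: [2.7, 4.9, 2.2]
opening: 0.0097
```

```bash
python3 st.py
```

```text
X 42.4 Y -0.2 Z 34.5 open 9.7 [2.7 4.9 2.2] 24.35
```

Call:
{"name": "apply_moves", "arguments": {"series": [{"jaw": 0.6,"linear": [0,0,0],"roll": 0},{"jaw": 0.5,"linear": [0,0,0],"roll": 0},{"jaw": 0.5,"linear": [0,0,0],"roll": 0},{"jaw": 0.5,"linear": [-0.03,0,0],"roll": 0},{"jaw": 0.5,"linear": [-0.09,0,0],"roll": 0},{"jaw": 0.5,"linear": [-0.17,0,0],"roll": 0},{"jaw": 0,"linear": [-0.2,0,0.1],"roll": 0},{"jaw": 0,"linear": [-0.2,0,0.1],"roll": 0},{"jaw": 0,"linear": [-0.2,0,0.1],"roll": 0},{"jaw": 0,"linear": [-0.2,0,0.1],"roll": 0}]}}

```text
t: 25.6
tool_pos: [0.5298, -0.0812, 0.2697]
orientation: [2.079, 0.289, -2.066]
force: [0.7, 0.6, 0.5]
opening: 0.0462
```

```bash
python3 st.py w16.png|head -1
python3 - <<'E'
from h import *
for r in (.038,.040,.042):
  A,v=lugscan('w16.png',r=r,lo=-.5,hi=.6);print(r,' '.join(f'{a:.2f}:{int(k)}' for a,k in zip(A,v)))
g=cv2.imread('pics/w16.png').max(2)
x=np.load('lamp.npy')
for z,X in((.043,.040),(.043,.037)):
  p=proj('w16.png',lamp(face((X,0,z),-.055),*x));r=int(round(p[1]));print('lug row',p.round(1),[(u,int(g[r,u])) for u in range(int(p[0])-16,int(p[0])+18,2)])
p=proj('w16.png',lamp(face((.044,0,.026),-.055),*x));
for r in (int(p[1]),int(p[1])+2): print('tooth',p.round(1),[(u,int(g[r,u])) for u in range(int(p[0])-16,int(p[0])+18,2)])
E
```

```text
X 45.2 Y 0.1 Z 168.2 open 46.2 [0.7 0.6 0.5] 25.6
0.038 -0.50:182 -0.45:166 -0.40:151 -0.35:137 -0.30:119 -0.25:102 -0.20:94 -0.15:77 -0.10:41 -0.05:28 -0.00:29 0.05:28 0.10:32 0.15:70 0.20:89 0.25:98 0.30:116 0.35:135 0.40:150 0.45:162 0.50:174 0.55:188
0.04 -0.50:208 -0.45:207 -0.40:205 -0.35:203 -0.30:198 -0.25:196 -0.20:191 -0.15:178 -0.10:79 -0.05:29 -0.00:29 0.05:28 0.10:48 0.15:169 0.20:194 0.25:197 0.30:198 0.35:204 0.40:204 0.45:204 0.50:204 0.55:206
0.042 -0.50:206 -0.45:208 -0.40:207 -0.35:206 -0.30:203 -0.25:204 -0.20:206 -0.15:196 -0.10:99 -0.05:30 -0.00:28 0.05:27 0.10:51 0.15:180 0.20:210 0.25:206 0.30:205 0.35:205 0.40:206 0.45:204 0.50:204 0.55:204
lug row [283.5 148.5] [(267, 207), (269, 205), (271, 206), (273, 213), (275, 209), (277, 130), (279, 31), (281, 28), (283, 29), (285, 28), (287, 30), (289, 123), (291, 199), (293, 205), (295, 207), (297, 203), (299, 204)]
lug row [283.5 151.6] [(267, 202), (269, 164), (271, 96), (273, 52), (275, 31), (277, 24), (279, 28), (281, 29), (283, 30), (285, 29), (287, 29), (289, 22), (291, 28), (293, 45), (295, 86), (297, 143), (299, 190)]
tooth [283.4 133.1] [(267, 137), (269, 141), (271, 146), (273, 143), (275, 141), (277, 146), (279, 205), (281, 209), (283, 207), (285, 207), (287, 209), (289, 163), (291, 144), (293, 143), (295, 143), (297, 141), (299, 136)]
tooth [283.4 133.1] [(267, 140), (269, 142), (271, 141), (273, 145), (275, 147), (277, 148), (279, 205), (281, 209), (283, 207), (285, 206), (287, 209), (289, 161), (291, 142), (293, 143), (295, 142), (297, 142), (299, 138)]
```

```bash
python3 -c "
from h import *
s=read_state();print(np.abs(s['dq']).max(),s['t']);print(close_job())"
```

```text
0.004559854981936771 25.65
the job is handed in; nothing more can be done
None
```

I finished the job and handed it in at t = 25.65 s. The hand-in gives no verdict.

- **Cassette:** I pushed it in until the latch let go, gripped it across its 56 mm sides and drew it out. Only the tool's roll can be changed, so it came out still tilted about 26°. I straightened it against the bay wall (2° by the last measurement) and released it on the floor of the free bay. The picture after release shows it standing upright in the bay, estimated a few mm from the centre. I did not measure that distance after release.
- **Iris ring:** I swept the lug from about 1.2 rad to the index tooth with one finger, then closed both fingers on it to centre it and let go. The last wrist image puts the lug at about 0.01 rad, within about 1 pixel of the tooth's centre line.
- **Forces and final state:** The wrist force stayed under about 10 N in every reading. The planned path kept the fingers clear of the fixed rings and no reading suggested a touch, though contact there was not measured directly. At hand-in the arm was nearly still, about 10 cm above the barrel, with only noise-level force.
- **Disagreement:** My first fit of the lamp house was about 2.5 mm off along the slope at the barrel. I corrected it from edge measurements before turning the ring.
- **Not checked:** I used all 12 picture views, so I checked the lug by pixel values only. I took no final picture of the bystanders; nothing was seen to touch them.

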